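Load and lock a bench stencil printer

ROBOT

A 6-joint arm with a two-finger parallel gripper is mounted at the origin on a cart in front of the work surface, level with it; the furniture and walls round the work are solid. World frame = base frame: x ahead of the robot, y to its left, z up, the work surface at z = 0. Lengths are in m, angles in rad, forces in N, time in s.
With the tool pointing down it reaches from about 0.4 to 0.825 m from the base axis. Payload 7 kg.
Tool frame: the origin (TCP) lies midway between the tips of the shut fingers; the grasp point (between the pads) lies 19 mm behind it; z points along the fingers, y is the line along which they close (so a half turn about z gives the same grasp; the last joint's range is limited). The gripper opens to 85 mm and grips with 20 to 120 N. Pads are 22 mm wide; open, the fingers measure 114 mm over their backs; the gripper's body (76 mm by 85 mm) begins 54 mm behind the grasp point. The pads swing forward as they close: fully open they stand 13 mm farther back than shut.
Start: joints at [1.535, 0.359, 0.012, 0, -1.224, -0.288], TCP at [0.215, 0.64, 0.231] pointing down, gripper open.
Joint ranges: [-3.07, 3.07], [-1.43, 2.12], [-1.02, 1.25], [-3.03, 1.67], [-3.05, -0], [-3.03, 3.03]. Speed limits (rad/s): [2.39, 2.39, 3.01, 3.14, 3.14, 3.14].

INTERFACE

Orientations are given as [roll, pitch, yaw] about the fixed x, y, z axes, in that order (R = Rz(yaw) Ry(pitch) Rx(roll)).
In Python, from bench import manip gives the robot as it stands.
- The arm moves only by the tool move_arm, never from a script. Its argument "steps" is one flat list of numbers, 7 for each row, row after row: the turn, a rotation vector about the tool's x, y, z in degrees, then the shift along the tool's x, y, z in m, then the opening, from 0 (shut) to 1 (fully open). A call has 1 to 5 rows; each row is the pose to reach, as a shift and turn from the pose commanded when the call began, along the tool's axes at that moment; what a row does not reach only later rows make up. A row lasts 1/8 s, in which the tool goes at most 62.5 mm and 10.7 degrees, less where a joint would pass 70% of its speed; a pose out of reach is approached as far as the arm can. A call with a gripper value outside its range is refused whole. The fingers move at their own pace and stop on an object; the grip force is fixed at half the most. Time passes only in rows, so rows that repeat a pose let the fingers close. It gives the time, the measured TCP pose, the force, the opening and the grip force at its end, in the units of the state.
- manip.state(): the state, without advancing time (a new reading comes with each control period).
- manip.read_camera(name): name is "scene" or "top"; returns a dict with "img" (480x640x3 uint8, red, green, blue), "vfov" (degrees; the focal length in pixels is half the picture's height over the tangent of half this angle, whatever the lens; pixels are square), "cx", "cy" (the principal point, pixels), "k1" (the pictures are not rectified: a ray, as slopes to the right and down, at radius r is drawn at 1 + k1 r^2 times it, then the intrinsics apply), "view" (4x4, takes a point from world to camera coordinates). Camera axes: x right, y down, z forward; pixel columns grow to the right and rows downward; lengths in m; the calibration is good to about 2 mm. A picture is of the moment at which its call begins. There is no depth.
- manip.finish_job(): hands the job in; it is judged then, once.
The state is a dict: "time_s": time; "qpos": joint angles; "qvel": joint speeds; "joint_efforts": joint torques, N m; "tool_pos": TCP position; "eef_rot": TCP orientation; "force": force on the tool from outside, world axes, zero at the start; "moment": the same for the moment, N m; "grip_width": opening from 0.0 (shut) to 1.0 (fully open); "finger_force": force on a finger pad.
Only numpy, scipy, OpenCV 4.12 (cv2) and the standard library are available. Lean on these libraries where they do the work, as an engineer would, in place of code of your own. Each camera call takes 0.05 s, during which the arm holds its last target. There are 200 camera calls.

TASK

Set the stencil printer up for its next print: lay the small red-brown primed panel flat in the nest between the four corner locators, primed side up, then bring the hinged stencil frame down by its handle gently onto its rests, without letting it drop or slam. Last, swing the keeper with the red knob over the frame until it snaps fully home behind its ball catch. Leave the two pigment jars, the glue bottle and the squeegee where they are.

Things in the scene. Friction and masses are not known exactly. Their poses are not given: they have to be found in the camera images.
- stencil_base: Base of the stencil printer, fixed to the table: plywood board 208 mm (x) by 270 mm (y), top face 18 mm above the table. Origin on the table surface under the board; board spans x -108..+100, y -135..+135 mm of it. Its +x points away from the robot to the hinge, +y along the hinge to the left, z up. Hinge blocks stand at the +x edge, the keeper post at the front right corner.
- nest (a point): Centre of the nest, on the board's top face (18 mm above the table), axes as the base. Four L-shaped aluminium corner locators, 7 mm high, inner faces bevelled outward above 2 mm as a 2.5 mm lead-in, bound a space 95 mm (x) by 65 mm (y): 2.5 mm clear round the seated panel. Between them it is open for fingers over 59 mm at the +y and -y sides, 41 mm at the +x and -x sides.
- panel: Loose wooden panel 90 mm (its x) by 60 mm (its y) by 9 mm thick, primed red-brown (gilder's bole) on top, bare pale wood below, 45 g. Origin at the centre of its underside, z up through the primed face. It goes in the nest with its x along the base's x, either way round.
- frame (a joint): Hinge of the stencil frame, rad. 0: closed, flat on its rests; grows as the frame opens, up to 1.75 (leaning back past vertical, where it starts). A light friction hinge: let go below about 1.3 the frame falls shut. Closed, the aluminium frame is 14 mm thick, its top 44 mm above the table, 200 mm wide (y); the stencil sheet is 2.5 mm above a seated panel.
- frame_handle (a point): Middle of the frame's bail handle: a black round grip 12 mm in diameter and 78 mm long, parallel to the hinge (base y), 210 mm from the hinge axis, on two steel legs; 34 mm free between the grip and the frame's front rail. Closed, it sticks out in front at 44 mm above the table; open, it is on top. The round grip may turn in the fingers.
- frame_hinge (a point): Middle of the frame's hinge axis (along base y), 38 mm above the table, fixed. With the frame at angle a the handle is at hinge + (-0.210 cos a + 0.006 sin a, 0, 0.210 sin a + 0.006 cos a) m in base axes.
- keeper (a joint): Pivot of the keeper about its upright post, rad. 0: home, lying over the frame's front rail and pointing along base +y, against its stop; grows as it opens (counter-clockwise from above), 1.57: pointing along base -x toward the robot. A spring ball snaps up behind it over the last 0.08 rad; passing the ball takes some 5 N.
- keeper_knob (a point): Point in the keeper's red knob, an upright cylinder 16 mm in diameter and 28 mm tall standing on the keeper arm, 45 mm from the pivot axis; this point is on its axis, 7 mm below its top, 74 mm above the table. The arm under it is 6 mm thick (46 to 52 mm above the table) and 16 mm wide.
- keeper_pivot (a point): Axis of the keeper, at the arm's underside (46 mm above the table), fixed, upright.
- pigment_red: Bystander: small pigment jar with ochre cap, reddish content, 42 mm across, 49 mm tall; origin under its centre.
- pigment_blue: Bystander: small pigment jar with ochre cap, bluish content, 43 mm across, 51 mm tall; origin under its centre.
- glue_bottle: Bystander: white glue bottle with a nozzle, 50 mm across, 140 mm tall; origin under its centre.
- squeegee: Bystander: hand squeegee lying flat, wooden back with black rubber blade, about 60 x 100 x 20 mm; origin under its middle, on the table.

How it is judged:
On the way, in this order (a step that is already met when the one before it is completed fails the run):
1. the panel lies flat in the nest, let go (x of panel in the frame of nest between -0.0045 and 0.0045 m and y of panel in the frame of nest between -0.0045 and 0.0045 m and z of panel in the frame of nest below 0.0025 m and angle between the x axis of panel and the x axis of stencil_base, either way round below 0.13 rad and angle between panel's own z axis and vertical below 0.04 rad and contact force between the fingers and panel below 0.1 N), for 0.2 s.
2. the stencil frame is down on its rests, over the panel in the nest (value of joint frame below 0.02 rad and x of panel in the frame of nest between -0.0045 and 0.0045 m and y of panel in the frame of nest between -0.0045 and 0.0045 m and z of panel in the frame of nest below 0.0025 m and angle between the x axis of panel and the x axis of stencil_base, either way round below 0.13 rad and angle between panel's own z axis and vertical below 0.04 rad), for 0.2 s.
3. the keeper is home over the closed frame (value of joint keeper below 0.06 rad and value of joint frame below 0.02 rad), for 0.2 s.
At the end, for the whole second after the job is handed in: The panel lies flat and primed side up in the nest (within 4.5 mm of its centre along base x and y, square within 0.13 rad, within 2.5 mm of the board, tilted under 0.04 rad), the frame is closed on its rests (under 0.02 rad), and the keeper is home and still (under 0.06 rad) (all of step 3 and x of panel in the frame of nest between -0.0045 and 0.0045 m and y of panel in the frame of nest between -0.0045 and 0.0045 m and z of panel in the frame of nest below 0.0025 m and angle between the x axis of panel and the x axis of stencil_base, either way round below 0.13 rad and angle between panel's own z axis and vertical below 0.04 rad and velocity of joint keeper between -0.1 and 0.1 rad/s); the robot touches nothing.
It fails at once if the stencil frame is dropped or slammed: over 1.2 rad/s within the last 0.2 rad (value of joint frame below 0.2 rad and velocity of joint frame below -1.2 rad/s).
It fails at once if a bystander (pigment jar, glue bottle, squeegee) is moved more than 25 mm (distance of any of pigment_red, pigment_blue, glue_bottle, squeegee from where it was at the start of the episode above 0.025 m).
It also fails if it takes over 70 s, if anything falls off the work surface, if the arm or the gripper's body presses on something with over 40 N, if the wrist force passes 120 N, or if a joint passes its speed limit or range.

## Working session

There is one attempt and no reset: what is moved stays moved. The work goes in short steps, Python scripts to look and compute and a tool call to move; the robot and the scene stay as the last step left them, time stands still between calls to the robot, and variables do not carry over. Pictures are saved under pics/ and viewed, at most 13 in all, crops included, and the job is handed in when it is done.

Besides the shell and the picture viewer there is one more tool, called after ">>>" as a command line: name --argument value ..., lists and objects as JSON in quotes. move_arm: Moves the arm, as the interface text tells. Its arguments: {"type":"object","properties":{"steps":{"type":"array","items":{"type":"number"}}},"required":["steps"]}

```bash
mkdir -p pics; python3 - <<'E'
from bench import manip
import cv2,pickle
d={}
for n in("scene","top"):
    c=manip.read_camera(n);d[n]=c
    cv2.imwrite(f"pics/{n}0.png",c["img"][...,::-1]);print(n,c["vfov"],c["cx"],c["cy"],c["k1"],c["view"].round(4).tolist() if hasattr(c["view"],"round") else c["view"])
pickle.dump(d,open("cam0.pkl","wb"))
print(manip.state())
E
```

```text
scene 49.574183711726754 321.48290690094507 240.82441315058486 0.026242824131468466 [[0.7444, -0.6677, -0.0009, -0.3974], [-0.3041, -0.3378, -0.8907, 0.2576], [0.5944, 0.6634, -0.4545, 0.8897], [0.0, 0.0, 0.0, 1.0]]
top 47.829374844294605 317.98143740086834 244.97779625082353 -0.09539043286552246 [[0.0033, -1.0, 0.0069, 0.0055], [-0.9861, -0.0044, -0.1662, 0.5428], [0.1662, -0.0063, -0.9861, 1.0764], [0.0, 0.0, 0.0, 1.0]]
{'time_s': 0.1, 'qpos': array([ 1.53511632e+00,  3.59325197e-01,  1.11652393e-02, -3.07947460e-04,
       -1.22410952e+00, -2.88089087e-01]), 'qvel': array([-0.00086715, -0.00240532,  0.00244561,  0.0017535 , -0.00045765,
       -0.00019142]), 'joint_efforts': array([-2.61678913e-03, -5.84765983e+01,  2.94111407e+01,  6.95440874e+00,
       -3.12249533e-03,  7.68616871e-06]), 'tool_pos': array([0.21464148, 0.63951332, 0.23045748]), 'eef_rot': array([ 3.14009795e+00, -1.41016152e-04, -3.23873837e-01]), 'force': array([-0.14001222,  0.1713722 ,  0.05470479]), 'moment': array([-0.05241105,  0.03766385,  0.00235034]), 'finger_force': 0.0, 'grip_width': 0.9964360147397002}
```

View pics/scene0.png

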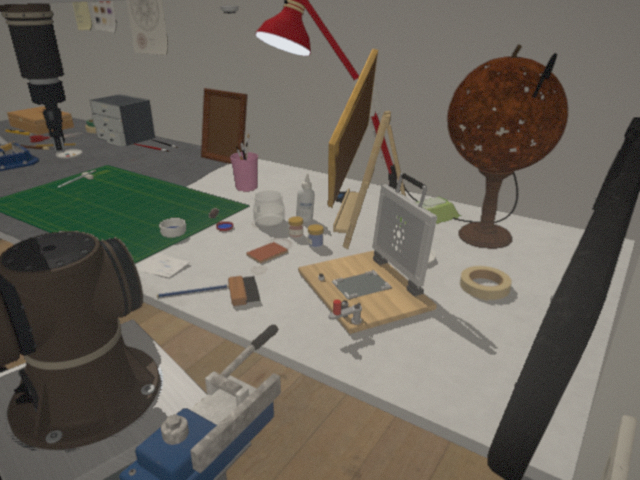

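View pics/top0.png

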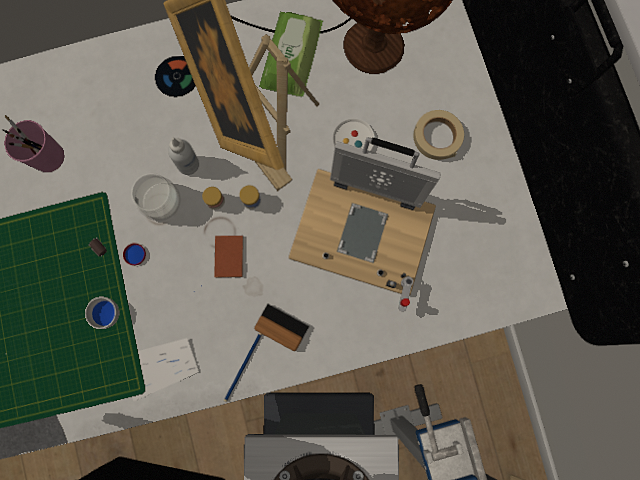

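The scene view shows the panel near (268,253) and the printer near (365,285). In the top view the panel is at (229,257), the nest at (363,233), the knob at (405,302) and the handle at (391,148). I'll enlarge both views to pick exact pixels.

```bash
python3 - <<'E'
import cv2,pickle
d=pickle.load(open("cam0.pkl","rb"))
t=d["top"]["img"][...,::-1][130:320,200:450]; cv2.imwrite("pics/t1.png",cv2.resize(t,None,fx=3.2,fy=3.15,interpolation=cv2.INTER_CUBIC)[:598])
s=d["scene"]["img"][...,::-1][170:335,235:445]; cv2.imwrite("pics/s1.png",cv2.resize(s,None,fx=3.6,fy=3.6,interpolation=cv2.INTER_CUBIC))
E
```

```text
(no output)
```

View pics/t1.png

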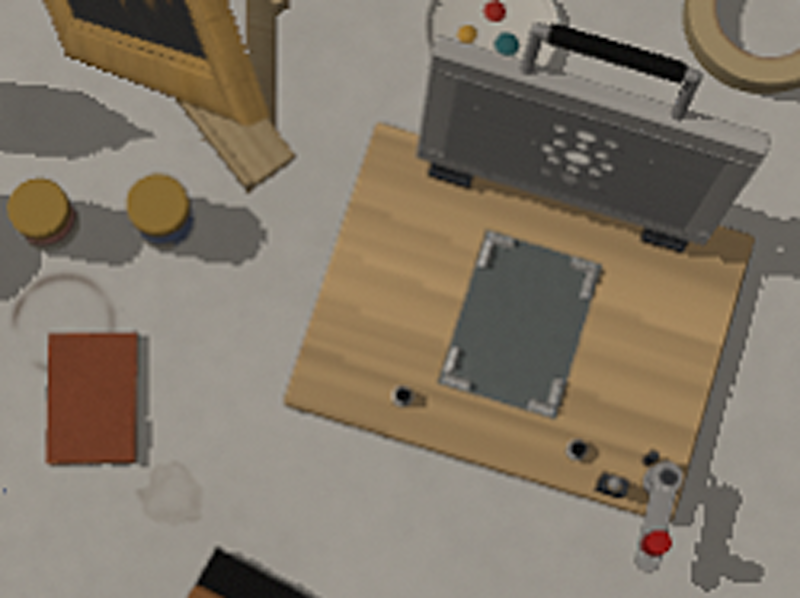

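View pics/s1.png

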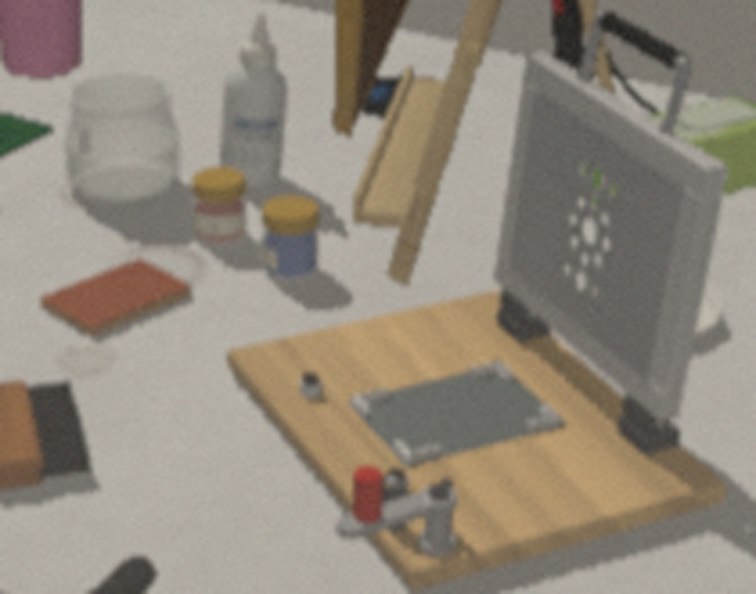

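In the crops, the panel's corners and the four locators are clear in both views, and so are the knob, keeper post and grip. I'll triangulate these and fit the base.

```bash
cat > h.py <<'E'
import numpy as np,cv2,pickle
def cam(c):
    f=240/np.tan(np.radians(c["vfov"])/2);K=np.array([[f,0,c["cx"]],[0,f,c["cy"]],[0,0,1]])
    return K,np.array([c["k1"],0,0,0,0.]),np.array(c["view"])
def und(c,p):
    K,D,_=cam(c);return cv2.undistortPoints(np.array(p,float).reshape(-1,1,2),K,D).reshape(-1,2)
def tri(ct,cs,pt,ps):
    X=cv2.triangulatePoints(cam(ct)[2][:3],cam(cs)[2][:3],und(ct,pt).T,und(cs,ps).T);return (X[:3]/X[3]).T
def onz(c,p,z):
    V=cam(c)[2];o=-V[:3,:3].T@V[:3,3];n=und(c,p);d=np.c_[n,np.ones(len(n))]@V[:3,:3]
    return o+d*((z-o[2])/d[:,2])[:,None]
def proj(c,X):
    K,D,V=cam(c);return cv2.projectPoints(np.array(X,float).reshape(-1,3),cv2.Rodrigues(V[:3,:3])[0],V[:3,3],K,D)[0].reshape(-1,2)
T=lambda u:(np.array(u,float)+.5)/[3.2,3.15]-.5+[200,130]
S=lambda u:(np.array(u,float)+.5)/3.6-.5+[235,170]
E
cat > m.py <<'E'
from h import *
from scipy.optimize import least_squares
d=pickle.load(open("cam0.pkl","rb"));t,s=d["top"],d["scene"]
P={"BFL":((286,403),(229,355)),"BBR":((753,236),(722,490)),
"nestBL":((487,232),(500,362)),"nestBR":((600,263),(563,420)),"nestFR":((558,415),(408,460)),"nestFL":((440,383),(352,402)),
"p1":((49,333),(140,262)),"p2":((137,333),(190,290)),"p3":((137,464),(96,328)),"p4":((47,464),(42,300)),
"knobtop":((656,541),(369,474)),"post":((666,476),(441,488)),"gripL":((553,36),(608,20)),"gripR":((686,72),(680,60))}
for k,(a,b) in P.items():
    X=tri(t,s,T([a]),S([b]))[0];print(k,X.round(4), "topres",(proj(t,[X])[0]-T(a)).round(1))
W=onz(t,T([P[k][0] for k in("p1","p2","p3","p4")]),.009);print("panel",W.round(4).tolist(),W.mean(0))
N=onz(t,T([P[k][0] for k in P if "nest" in k]),.025);print("nest",N.mean(0));n2=onz(s,S([P[k][1] for k in P if "nest" in k]),.025);print(n2.mean(0), n2.round(4).tolist(),N.round(4).tolist())
B=onz(t,T([(286,403),(378,125),(753,236)]),.018);print("board",B.round(4).tolist(),[np.linalg.norm(B[0]-B[1]),np.linalg.norm(B[1]-B[2])],"yaws",np.arctan2(*(B[1]-B[0])[1::-1]),np.arctan2(*(B[1]-B[2])[1::-1])-np.pi/2)
c=B[0]/2+B[2]/2;print(c)
print("knob onz.081",onz(t,T([(656,541)]),.081),onz(s,S([(369,474)]),.081))
E
python3 m.py
```

```text
BFL [0.5211 0.0688 0.0118] topres [ 0. -0.]
BBR [ 0.6379 -0.2462  0.0112] topres [-0.4  0.5]
nestBL [ 0.6388 -0.0653  0.0187] topres [ 0.1 -0.1]
nestBR [ 0.6166 -0.1404  0.0189] topres [-0.3  0.3]
nestFR [ 0.5117 -0.1106  0.0208] topres [-0.2  0.3]
nestFL [ 0.5353 -0.034   0.0162] topres [ 0.3 -0.4]
p1 [0.5699 0.2305 0.0025] topres [-0.1  0.1]
p2 [0.5699 0.1709 0.0028] topres [-0.1  0.2]
p3 [0.4813 0.1668 0.0063] topres [ 0.5 -0.7]
p4 [0.4802 0.228  0.0041] topres [ 0.2 -0.3]
knobtop [ 0.4251 -0.1654  0.0764] topres [ 0.2 -0.3]
post [ 0.4688 -0.1767  0.0533] topres [ 0.3 -0.4]
gripL [ 0.6958 -0.087   0.2451] topres [ 0.2 -0.2]
gripR [ 0.6745 -0.1593  0.2458] topres [-0.2  0.2]
panel [[0.5689, 0.2292, 0.009], [0.5691, 0.1698, 0.009], [0.4794, 0.1674, 0.009], [0.479, 0.2274, 0.009]] [0.52411783 0.19844358 0.009     ]
nest [ 0.57442671 -0.08710958  0.025     ]
[ 0.56792127 -0.09464306  0.025     ] [[0.6308, -0.0726, 0.025], [0.6079, -0.1463, 0.025], [0.5065, -0.1147, 0.025], [0.5264, -0.0449, 0.025]] [[0.6371, -0.0647, 0.025], [0.6159, -0.1402, 0.025], [0.5117, -0.1106, 0.025], [0.533, -0.033, 0.025]]
board [[0.5201, 0.0686, 0.018], [0.7146, 0.0084, 0.018], [0.6373, -0.2456, 0.018]] [np.float64(0.20360968087462322), np.float64(0.26554480185275936)] yaws -0.3000165612850239 -0.2954735623466047
[ 0.57867058 -0.08849495  0.018     ]
knob onz.081 [[ 0.42424155 -0.16417759  0.081     ]] [[ 0.42091138 -0.1706901   0.081     ]]
```

>>> move_arm --steps '[0,0,-10,0.05,0.036,0,1,0,0,-19.7,0.1,0.073,0,1,0,0,-19.7,0.15,0.11,0,1,0,0,-19.7,0.2,0.147,0,1,0,0,-19.7,0.245,0.18,0.01,1]'

```text
time_s: 0.72
tool_pos: [0.3908, 0.3896, 0.2218]
eef_rot: [-3.14, -0.001, 0.02]
force: [0.4, -0.2, -0.0]
grip_width: 1.003
finger_force: 0.0
```

```bash
cat >> h.py <<'E'
from scipy.spatial.transform import Rotation as R
def go(pos,yaw):
    from bench import manip
    s=manip.state();r=R.from_euler("xyz",s["eef_rot"]);g=R.from_euler("xyz",[np.pi,0,yaw])
    print("shift",r.inv().apply(np.array(pos)-s["tool_pos"]).round(4),"turn",np.degrees((r.inv()*g).as_rotvec()).round(2),"at",s["tool_pos"].round(4),s["eef_rot"].round(3),"t",s["time_s"],"grip",s["grip_width"],s["finger_force"],"F",s["force"].round(1))
E
python3 -c "
from h import *
go([.524,.1984,.08],.02)"
```

```text
shift [0.1292 0.194  0.1417] turn [-0.06 -0.04  0.  ] at [0.3908 0.3896 0.2218] [-3.14e+00 -1.00e-03  2.00e-02] t 0.725 grip 1.003139782462323 0.0 F [ 0.4 -0.2 -0. ]
```

>>> move_arm --steps '[0,0,0,0.03,0.045,0.01,1,0,0,0,0.06,0.09,0.03,1,0,0,0,0.09,0.135,0.065,1,0,0,0,0.12,0.18,0.1,1,0,0,0,0.129,0.194,0.1417,1]'

```text
time_s: 1.35
tool_pos: [0.524, 0.1979, 0.0789]
eef_rot: [-3.141, -0.001, 0.018]
force: [-0.1, -0.2, -0.7]
grip_width: 0.997
finger_force: 0.0
```

```bash
python3 - <<'E'
from h import *
from bench import manip
go([.524,.1984,-.001],.02)
t=manip.read_camera("top")["img"][...,::-1];s=manip.read_camera("scene")["img"][...,::-1]
a=cv2.resize(t[180:330,150:300],None,fx=2.66,fy=2.66,interpolation=cv2.INTER_CUBIC)
b=cv2.resize(s[150:300,205:355],None,fx=2.66,fy=2.66,interpolation=cv2.INTER_CUBIC)
cv2.imwrite("pics/c2.png",np.hstack([a,b]))
E
```

```text
shift [-0.0001 -0.0004  0.0799] turn [-0.04 -0.07 -0.13] at [0.524  0.1979 0.0789] [-3.141e+00 -1.000e-03  1.800e-02] t 1.35 grip 0.9973965971480758 0.0 F [-0.1 -0.2 -0.7]
```

View pics/c2.png

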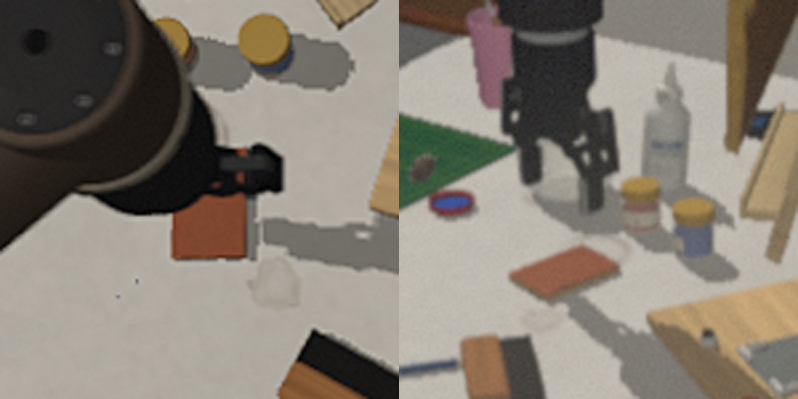

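The right half shows the two fingertips at about (532,185) and (591,212) in the crop. The left half shows only the -y finger. I'll compare these with the projected tip positions.

```bash
python3 - <<'E'
from h import *
d=pickle.load(open("cam0.pkl","rb"));s=d["scene"];t=d["top"]
for y in(.0425,.057): 
  for q in(1,-1):print(y*q,((proj(s,[[.524,.198+q*y,.092]])[0]-[205,150]+.5)*2.66+[399,0]).round(1), ((proj(t,[[.524,.198+q*y,.092]])[0]-[150,180]+.5)*2.66).round(1))
print("panel corners pred", ((proj(s,[[.569,.2292,.009],[.569,.1698,.009],[.4794,.1674,.009],[.479,.2274,.009]])-[205,150]+.5)*2.66+[399,0]).round(1).tolist())
E
```

```text
0.0425 [534.  174.9] [137.  187.2]
-0.0425 [588.3 203.3] [250.3 187.8]
0.057 [525.2 170.3] [117.7 187.2]
-0.057 [598.1 208.4] [269.6 187.9]
panel corners pred [[582.7, 242.1], [619.9, 262.8], [545.8, 294.0], [508.4, 271.3]]
```

>>> move_arm --steps '[0,0,0,0,0,0.04,1,0,0,0,0,0,0.065,1,0,0,0,0,0,0.078,1,0,0,0,0,0,0.078,1,0,0,0,0,0,0.078,0.6]'

```text
time_s: 2.08
tool_pos: [0.5233, 0.2007, 0.0028]
eef_rot: [-3.141, -0.002, 0.021]
force: [-0.4, 0.3, 0.7]
grip_width: 0.815
finger_force: 0.0
```

>>> move_arm --steps '[0,0,0,0,0,0,0.5,0,0,0,0,0,0,0.5,0,0,0,0,0,0,0.5,0,0,0,0,0,0,0.4]'

```text
time_s: 2.58
tool_pos: [0.5234, 0.2006, 0.0039]
eef_rot: [-3.14, -0.002, 0.021]
force: [-3.9, 0.5, 12.7]
grip_width: 0.648
finger_force: 60.7
```

>>> move_arm --steps '[0,0,0,0,0,-0.01,0.4,0,0,0,0,0,-0.04,0.4,0,0,0,0,0,-0.08,0.4,0,0,0,0,0,-0.1,0.4,0,0,0,0,0,-0.1,0.4]'

```text
time_s: 3.2
tool_pos: [0.5238, 0.2007, 0.1042]
eef_rot: [-3.139, -0.004, 0.02]
force: [0.5, -0.2, -0.1]
grip_width: 0.639
finger_force: 63.1
```

```bash
python3 - <<'E'
from h import *
from bench import manip
c=np.array([.5756,-.0875,0]);go([c[0],c[1],.1],-.29)
t=manip.read_camera("top")["img"][...,::-1];s=manip.read_camera("scene")["img"][...,::-1]
a=cv2.resize(t[180:330,150:300],None,fx=2.66,fy=2.66,interpolation=cv2.INTER_CUBIC)
b=cv2.resize(s[150:300,205:355],None,fx=2.66,fy=2.66,interpolation=cv2.INTER_CUBIC)
cv2.imwrite("pics/c3.png",np.hstack([a,b]))
E
```

```text
shift [0.046  0.2892 0.0036] turn [-0.2  -0.19 17.77] at [0.5238 0.2007 0.1042] [-3.139 -0.004  0.02 ] t 3.2 grip 0.638525008923104 63.08547019958496 F [ 0.5 -0.2 -0.1]
```

View pics/c3.png

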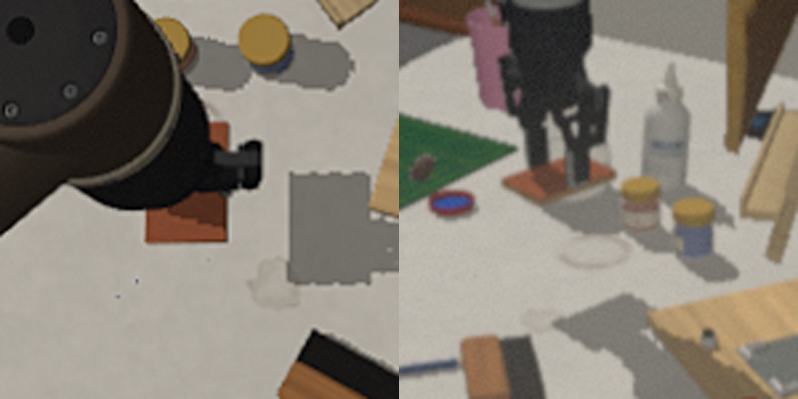

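The panel is held level. Its top-face corners in the top crop are at (146,242), (228,241) and (228,123).

```bash
python3 - <<'E'
from h import *
d=pickle.load(open("cam0.pkl","rb"));t=d["top"]
f=lambda p:(np.array(p,float)+.5)/2.66-.5+[150,180]
w=onz(t,f([(146,242),(228,241),(228,123)]),.109);print(w.round(4),(w[0]+w[2])/2,np.linalg.norm(np.diff(w,axis=0),axis=1))
E
```

```text
[[0.4805 0.2283 0.109 ]
 [0.4815 0.1681 0.109 ]
 [0.5694 0.1707 0.109 ]] [0.52491585 0.19947844 0.109     ] [0.06016671 0.08785966]
```

>>> move_arm --steps '[0,0,0,0.008,0.058,0,0.4,0,0,9,0.017,0.115,0,0.4,0,0,17.8,0.026,0.172,0,0.4,0,0,17.8,0.035,0.23,0,0.4,0,0,17.8,0.0445,0.2875,0.01,0.4]'

```text
time_s: 3.92
tool_pos: [0.5729, -0.0885, 0.0911]
eef_rot: [3.141, 0.0, -0.29]
force: [1.0, 0.3, -1.4]
grip_width: 0.646
finger_force: 63.1
```

```bash
python3 - <<'E'
from h import *
go([.574,-.0858,.045],-.29)
E
```

```text
shift [ 0.0003 -0.0029  0.0461] turn [ 0.01  0.01 -0.02] at [ 0.5729 -0.0885  0.0911] [ 3.141  0.    -0.29 ] t 3.925 grip 0.6457166703729447 63.13768744468689 F [ 1.   0.3 -1.4]
```

>>> move_arm --steps '[0,0,0,0,0,0.02,0.4,0,0,0,0,0,0.04,0.4,0,0,0,0,0,0.044,0.4,0,0,0,0,0,0.044,0.4]'

```text
time_s: 4.42
tool_pos: [0.5726, -0.0866, 0.0472]
eef_rot: [3.141, 0.001, -0.29]
force: [0.1, -0.5, 0.4]
grip_width: 0.64
finger_force: 63.2
```

```bash
python3 - <<'E'
from h import *
from bench import manip
go([.574,-.0858,.021],-.29)
t=manip.read_camera("top")["img"][...,::-1];s=manip.read_camera("scene")["img"][...,::-1]
a=cv2.resize(t[180:280,310:410],None,fx=4,fy=4,interpolation=cv2.INTER_CUBIC)
b=cv2.resize(s[235:335,310:410],None,fx=4,fy=4,interpolation=cv2.INTER_CUBIC)
cv2.imwrite("pics/c4.png",np.hstack([a,b]))
E
```

```text
shift [ 0.0011 -0.0011  0.0262] turn [ 0.04  0.07 -0.01] at [ 0.5726 -0.0866  0.0472] [ 3.141e+00  1.000e-03 -2.900e-01] t 4.425 grip 0.6395086178474592 63.20483207702637 F [ 0.1 -0.5  0.4]
```

View pics/c4.png

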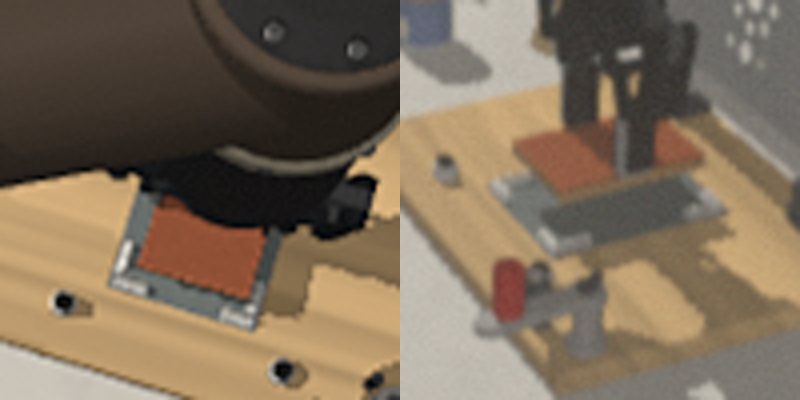

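Panel top-face corners are at (138,266) and (250,299) in the left half, and at (514,145), (566,192) and (703,157) in the right half. I'll compare its centre with the nest's in each camera.

```bash
python3 - <<'E'
from h import *
d=pickle.load(open("cam0.pkl","rb"));t,s=d["top"],d["scene"]
ft=lambda p:(np.array(p,float)+.5)/4-.5+[310,180]
fs=lambda p:(np.array(p,float)-[400,0]+.5)/4-.5+[310,235]
y=-.29;ex=np.array([np.cos(y),np.sin(y),0]);ey=np.array([-np.sin(y),np.cos(y),0])
p=onz(t,ft([(138,266),(250,299)]),.0523);n=onz(t,ft([(108,284),(254,329)]),.025)
print("w",np.linalg.norm(p[0]-p[1]),np.linalg.norm(n[0]-n[1]),"yaw",[np.arctan2((a[1]-a[0])[0],-(a[1]-a[0])[1]) for a in(p,n)])
for nm,pc,nc in(("top",p.mean(0)+.045*ex,n.mean(0)+.0543*ex),("top0",p.mean(0)+.045*ex,np.array([.5744,-.0871,0]))):print(nm,pc,nc,(pc-nc)@ex,(pc-nc)@ey)
P=onz(s,fs([(514,145),(703,157)]),.0523).mean(0);N=onz(s,fs([(488,185),(724,213)]),.025).mean(0);print("scene",P,N,(P-N)@ex,(P-N)@ey)
E
```

```text
w 0.06002670836515044 0.08033853928345686 yaw [np.float64(-0.2862997799366528), np.float64(-0.2985885590575624)]
top [ 0.57412619 -0.08786247  0.0523    ] [ 0.57455827 -0.08576645  0.025     ] 0.00018532683766560873 -0.0021320552312087035
top0 [ 0.57412619 -0.08786247  0.0523    ] [ 0.5744 -0.0871  0.    ] -4.434471256649559e-05 -0.0008089288375344574
scene [ 0.56918108 -0.09284134  0.0523    ] [ 0.56438547 -0.09619046  0.025     ] 0.003637677595567724 0.004580597318518479
```

>>> move_arm --steps '[0,0,0,0.0003,-0.0012,0.005,0.4,0,0,0,0.0003,-0.0012,0.012,0.4,0,0,0,0.0003,-0.0012,0.018,0.4,0,0,0,0.0003,-0.0012,0.0235,0.4,0,0,0,0.0003,-0.0012,0.0235,0.4]'

```text
time_s: 5.15
tool_pos: [0.5731, -0.0857, 0.0235]
eef_rot: [3.141, 0.001, -0.291]
force: [-0.5, -0.4, 0.2]
grip_width: 0.636
finger_force: 63.2
```

>>> move_arm --steps '[0,0,0,0,0,0.001,0.4,0,0,0,0,0,0.001,0.4,0,0,0,0,0,0.001,0.8,0,0,0,0,0,0.001,0.9,0,0,0,0,0,0.001,1]'

```text
time_s: 5.78
tool_pos: [0.5736, -0.0856, 0.0232]
eef_rot: [-3.141, -0.0, -0.291]
force: [-0.3, -0.7, -0.7]
grip_width: 1.004
finger_force: 0.0
```

>>> move_arm --steps '[0,0,0,0,0,0,1,0,0,0,0,0,-0.03,1,0,0,0,0,0,-0.08,1,0,0,0,-0.02,0,-0.13,1,0,0,0,-0.07,0,-0.17,1]'

```text
time_s: 6.4
tool_pos: [0.5085, -0.0658, 0.194]
eef_rot: [-3.141, -0.002, -0.291]
force: [-0.8, 0.3, -0.1]
grip_width: 1.001
finger_force: 0.0
```

>>> move_arm --steps '[0,0,10,-0.02,0,-0.04,1,0,0,20,-0.04,0,-0.08,1,0,0,30,-0.05,0,-0.11,1,0,0,40,-0.05,0,-0.13,1,0,0,50,-0.05,0,-0.15,1]'

```text
time_s: 7.02
tool_pos: [0.4593, -0.0515, 0.3432]
eef_rot: [-3.141, 0.0, -1.169]
force: [0.7, 0.5, -0.2]
grip_width: 1.003
finger_force: 0.0
```

```bash
python3 - <<'E'
from h import *
from bench import manip
go([.684,-.122,.3],-.29-np.pi/2)
c=manip.read_camera("top");t=c["img"][...,::-1];s=manip.read_camera("scene")["img"][...,::-1]
a=cv2.resize(t[180:280,310:410],None,fx=4,fy=4,interpolation=cv2.INTER_CUBIC)
b=cv2.resize(s[235:335,310:410],None,fx=4,fy=4,interpolation=cv2.INTER_CUBIC)
cv2.imwrite("pics/c5.png",np.hstack([a,b]))
E
```

```text
shift [ 0.1528 -0.1791  0.0434] turn [-6.000e-02  2.000e-02  3.965e+01] at [ 0.4593 -0.0515  0.3432] [-3.141  0.    -1.169] t 7.025 grip 1.0026138555882174 0.0 F [ 0.7  0.5 -0.2]
```

View pics/c5.png

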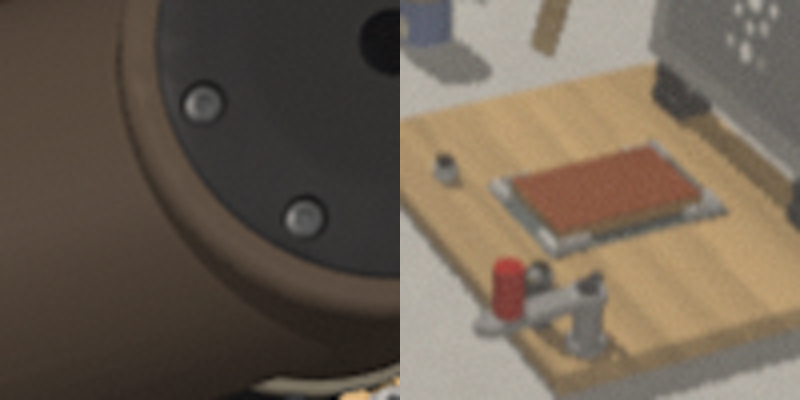

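>>> move_arm --steps '[0,0,10,0.035,-0.04,0,0.7,0,0,20,0.07,-0.08,0,0.7,0,0,30,0.1,-0.12,0.01,0.7,0,0,39.7,0.13,-0.155,0.02,0.7,0,0,39.7,0.1528,-0.1791,0.034,0.7]'

```text
time_s: 7.75
tool_pos: [0.6862, -0.1214, 0.3061]
eef_rot: [3.14, -0.0, -1.856]
force: [0.3, 0.3, -0.0]
grip_width: 0.698
finger_force: 0.0
```

```bash
python3 - <<'E'
from h import *
from bench import manip
go([.684,-.122,.228],-.29-np.pi/2)
c=manip.read_camera("top");t=c["img"];s=manip.read_camera("scene")["img"]
h=t[180:280,310:410].astype(int);m=(h[...,0]>1.6*h[...,2])&(h[...,0]>1.5*h[...,1]);ys,xs=np.nonzero(m);print(m.sum())
if m.sum()>50:
    r=cv2.minAreaRect(np.c_[xs+310,ys+180].astype(np.float32));print(r);w=onz(c,cv2.boxPoints(r),.027);print(w.round(4),w.mean(0))
a=cv2.resize(t[100:250,310:460],None,fx=2.66,fy=2.66,interpolation=cv2.INTER_CUBIC)
b=cv2.resize(s[130:330,330:530],None,fx=2,fy=2,interpolation=cv2.INTER_CUBIC)[:a.shape[0]]
cv2.imwrite("pics/c6.png",np.hstack([a,b[:399]])[...,::-1])
E
```

```text
shift [0.0011 0.0018 0.0781] turn [ 0.09 -0.02  0.25] at [ 0.6862 -0.1214  0.3061] [ 3.14  -0.    -1.856] t 7.75 grip 0.6979958258734081 0.0 F [ 0.3  0.3 -0. ]
1143
((362.2311706542969, 231.9215850830078), (28.07999610900879, 41.15999984741211), 16.26020622253418)
[[ 0.5402 -0.0452  0.027 ]
 [ 0.6258 -0.0702  0.027 ]
 [ 0.6089 -0.1276  0.027 ]
 [ 0.5237 -0.1019  0.027 ]] [ 0.57466335 -0.08622908  0.027     ]
```

View pics/c6.png

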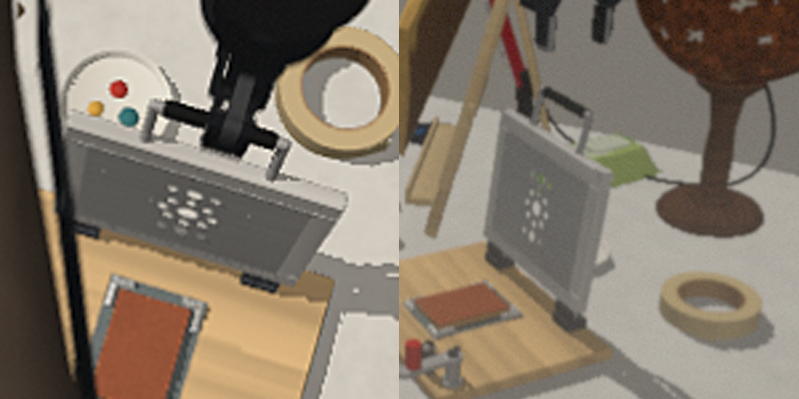

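The panel sits square in the nest: its centre is (0.5747,-0.0862) against the nest at (0.5744,-0.0871). The gripper straddles the handle, whose middle is at about (222,122) in the left half. Now I'll descend and grip it.

>>> move_arm --steps '[0,0,0,0.001,0,0.03,0.7,0,0,0,0.001,0,0.05,0.7,0,0,0,0.001,0,0.07,0.7,0,0,0,0.001,0,0.078,0.7,0,0,0,0.001,0,0.078,0.7]'

```text
time_s: 8.48
tool_pos: [0.684, -0.1217, 0.2299]
eef_rot: [3.141, -0.0, -1.855]
force: [-0.1, 0.3, -0.3]
grip_width: 0.698
finger_force: 0.0
```

>>> move_arm --steps '[0,0,0,0,0,0,0.4,0,0,0,0,0,0,0.2,0,0,0,0,0,0,0.1,0,0,0,0,0,0,0.05,0,0,0,0,0,0,0.05]'

```text
time_s: 9.1
tool_pos: [0.6848, -0.1218, 0.231]
eef_rot: [-3.14, 0.0, -1.856]
force: [-0.3, 0.7, 4.6]
grip_width: 0.119
finger_force: 58.7
```

>>> move_arm --steps '[0,0,0,0,0,0,0,0,0,0,0,0,0,0,0,0,0,0,0,0,0]'

```text
time_s: 9.48
tool_pos: [0.6849, -0.1219, 0.231]
eef_rot: [-3.14, 0.0, -1.856]
force: [0.4, 0.5, 7.1]
grip_width: 0.114
finger_force: 58.7
```

```bash
python3 - <<'E'
import numpy as np
A=np.r_[np.arange(1.75,.35,-.1),.35,.3,.25,.2,.17,.14,.11,.08,.06,.04,.03,.02,.01,0]
f=lambda a:np.array([.21*np.cos(a)-.006*np.sin(a),-.21*np.sin(a)-.006*np.cos(a)])
for i in range(0,len(A)-1,5):print([(round(a,2),(f(a)-f(A[i])).round(4).tolist()) for a in A[i+1:i+6]])
E
```

```text
[(np.float64(1.65), [0.0207, -0.0033]), (np.float64(1.55), [0.0417, -0.0045]), (np.float64(1.45), [0.0627, -0.0036]), (np.float64(1.35), [0.0835, -0.0006]), (np.float64(1.25), [0.1039, 0.0044])]
[(np.float64(1.15), [0.0198, 0.007]), (np.float64(1.05), [0.0388, 0.016]), (np.float64(0.95), [0.0567, 0.0269]), (np.float64(0.85), [0.0736, 0.0394]), (np.float64(0.75), [0.089, 0.0536])]
[(np.float64(0.65), [0.014, 0.0157]), (np.float64(0.55), [0.0263, 0.0327]), (np.float64(0.45), [0.0369, 0.0508]), (np.float64(0.35), [0.0456, 0.0699]), (np.float64(0.3), [0.0493, 0.0797])]
[(np.float64(0.25), [0.0031, 0.01]), (np.float64(0.2), [0.0058, 0.0202]), (np.float64(0.17), [0.0071, 0.0263]), (np.float64(0.14), [0.0083, 0.0325]), (np.float64(0.11), [0.0092, 0.0388])]
[(np.float64(0.08), [0.0008, 0.0063]), (np.float64(0.06), [0.0012, 0.0104]), (np.float64(0.04), [0.0015, 0.0146]), (np.float64(0.03), [0.0017, 0.0167]), (np.float64(0.02), [0.0018, 0.0188])]
[(np.float64(0.01), [0.0001, 0.0021]), (np.float64(0.0), [0.0002, 0.0042])]
```

>>> move_arm --steps '[0,0,0,0,0.0207,-0.0033,0,0,0,0,0,0.0417,-0.0045,0,0,0,0,0,0.0627,-0.0036,0,0,0,0,0,0.0835,-0.0006,0,0,0,0,0,0.1039,0.0044,0]'

```text
time_s: 10.1
tool_pos: [0.5839, -0.0905, 0.2207]
eef_rot: [3.138, 0.003, -1.857]
force: [18.4, -0.1, -38.5]
grip_width: 0.11
finger_force: 57.9
```

```bash
python3 - <<'E'
from h import *
go([.684,-.122,.228],-.29-np.pi/2)
E
```

```text
shift [ 0.0019 -0.1049 -0.0076] turn [0.21 0.15 0.2 ] at [ 0.5839 -0.0905  0.2207] [ 3.138e+00  3.000e-03 -1.857e+00] t 10.1 grip 0.11006737083040424 57.92462110519409 F [ 18.4  -0.1 -38.5]
```

The force shows the frame actually started at about 1.70 rad, not 1.75, and is now at about 1.19. I'll recompute the arc with that correction.

```bash
python3 - <<'E'
import numpy as np
f=lambda a:np.array([.21*np.cos(a)-.006*np.sin(a),-.21*np.sin(a)-.006*np.cos(a)])
o=np.array([-.0010,.0063]);A=[1.19,1.1,1.0,.9,.8]
print([(a,(f(a)-f(1.19)+o).round(4).tolist()) for a in A])
E
```

```text
[(1.19, [-0.001, 0.0063]), (1.1, [0.0164, 0.0136]), (1.0, [0.0349, 0.0235]), (0.9, [0.0524, 0.0353]), (0.8, [0.0685, 0.0487])]
```

>>> move_arm --steps '[0,0,0,0,0,0.0063,0,0,0,0,0,0.0174,0.0136,0,0,0,0,0,0.0359,0.0235,0,0,0,0,0,0.0534,0.0353,0,0,0,0,0,0.0695,0.0487,0]'

```text
time_s: 10.72
tool_pos: [0.5194, -0.0707, 0.1773]
eef_rot: [-3.138, 0.005, -1.856]
force: [8.2, 7.9, -5.3]
grip_width: 0.115
finger_force: 60.5
```

```bash
cat >> h.py <<'E'
def ang(off=.0146,A=(),h=None):
    from bench import manip
    s=manip.state();p=s["tool_pos"];e=np.array([np.cos(-.29),np.sin(-.29)])
    hx=(np.array([.6849,-.1219])@e)-.21*-np.cos(1.726) if h is None else h
    d=np.array([p[:2]@e-hx,p[2]+off-.038]);a=np.arctan2(d[1],-d[0])-.0286
    f=lambda a:np.array([.21*np.cos(a)-.006*np.sin(a),-.21*np.sin(a)-.006*np.cos(a)])
    print("a",a,"r",np.linalg.norm(d),"pos",p.round(4),"F base x,z",s["force"][:2]@e,s["force"][2],s["eef_rot"].round(3))
    print([(x,(f(x)-f(a)).round(4).tolist()) for x in A], (p[:2]@np.array([.286,.958])).round(4))
E
python3 -c "
from h import *
ang(A=(.7,.6,.5,.4,.3))"
```

```text
a 0.8013632050046572 r 0.2085719183677259 pos [ 0.5194 -0.0707  0.1773] F base x,z 5.5940160696075445 -5.290668431381959 [-3.138  0.005 -1.856]
[(0.7, [0.015, 0.0151]), (0.6, [0.0281, 0.0315]), (0.5, [0.0396, 0.0491]), (0.4, [0.0493, 0.0677]), (0.3, [0.0571, 0.0872])] 0.0808
```

>>> move_arm --steps '[0,0,0,0,0.015,0.0151,0,0,0,0,0,0.0281,0.0315,0,0,0,0,0,0.0396,0.0491,0,0,0,0,0,0.0493,0.0677,0,0,0,0,0,0.0571,0.0872,0]'

```text
time_s: 11.35
tool_pos: [0.467, -0.0552, 0.0905]
eef_rot: [-3.134, 0.005, -1.855]
force: [11.8, 3.8, -3.5]
grip_width: 0.114
finger_force: 58.6
```

```bash
python3 -c "
from h import *
ang(A=(.25,.2,.16,.12,.09,.06,.03,0))"
```

```text
a 0.3019329364234031 r 0.20659874514802054 pos [ 0.467  -0.0552  0.0905] F base x,z 10.260798750048918 -3.458775092806476 [-3.134  0.005 -1.855]
[(0.25, [0.0033, 0.0104]), (0.2, [0.0059, 0.0206]), (0.16, [0.0076, 0.0288]), (0.12, [0.0091, 0.0371]), (0.09, [0.0099, 0.0433]), (0.06, [0.0105, 0.0496]), (0.03, [0.011, 0.0559]), (0, [0.0113, 0.0622])] 0.0807
```

>>> move_arm --steps '[0,0,0,0,0.0025,0.0104,0,0,0,0,0,0.0045,0.0206,0,0,0,0,0,0.006,0.0288,0,0,0,0,0,0.0075,0.0371,0,0,0,0,0,0.0083,0.0433,0]'

```text
time_s: 11.98
tool_pos: [0.4589, -0.0527, 0.0472]
eef_rot: [-3.136, 0.004, -1.855]
force: [6.1, 7.4, -0.7]
grip_width: 0.112
finger_force: 59.3
```

>>> move_arm --steps '[0,0,0,0,0.0005,0.0045,0,0,0,0,0,0.0008,0.009,0,0,0,0,0,0.001,0.013,0,0,0,0,0,0.001,0.016,0,0,0,0,0,0.001,0.016,0]'

```text
time_s: 12.6
tool_pos: [0.4583, -0.0524, 0.0339]
eef_rot: [-3.135, 0.004, -1.854]
force: [-8.0, 12.8, 37.9]
grip_width: 0.109
finger_force: 62.9
```

```bash
python3 -c "
from h import *
ang(A=(.03,0))"
```

```text
a 0.022798642892860946 r 0.20486890667859353 pos [ 0.4583 -0.0524  0.0339] F base x,z -11.338738861338301 37.936145528302276 [-3.135  0.004 -1.854]
[(0.03, [-0.0001, -0.0015]), (0, [0.0002, 0.0048])] 0.0809
```

>>> move_arm --steps '[0,0,0,0,0,-0.003,0,0,0,0,0,0,-0.003,0.1,0,0,0,0,0,-0.003,0.3,0,0,0,0,0,-0.003,0.35,0,0,0,0,0,-0.003,0.35]'

```text
time_s: 13.22
tool_pos: [0.4537, -0.0546, 0.0333]
eef_rot: [3.141, -0.001, -1.856]
force: [-0.1, -0.4, -0.4]
grip_width: 0.35
finger_force: 0.0
```

>>> move_arm --steps '[0,0,0,0,0,-0.01,0.35,0,0,0,0,0,-0.03,0.35,0,0,0,0,0,-0.06,0.35,0,0,0,0,0,-0.11,0.35,0,0,0,0,0,-0.17,0.3]'

```text
time_s: 13.85
tool_pos: [0.4533, -0.0547, 0.2052]
eef_rot: [3.14, -0.001, -1.856]
force: [2.0, -0.1, -0.6]
grip_width: 0.297
finger_force: 0.0
```

```bash
python3 - <<'E'
from h import *
from bench import manip
go([.424,-.164,.15],-.29-np.pi/2)
c=manip.read_camera("top");s=manip.read_camera("scene");pickle.dump({"top":c,"scene":s},open("cam1.pkl","wb"))
a=cv2.resize(c["img"][180:330,285:435],None,fx=2.66,fy=2.66,interpolation=cv2.INTER_CUBIC)
b=cv2.resize(s["img"][220:345,300:425],None,fx=3.192,fy=3.192,interpolation=cv2.INTER_CUBIC)
cv2.imwrite("pics/c7.png",np.hstack([a,b[:a.shape[0]]])[...,::-1])
E
```

```text
shift [ 0.1131 -0.0028  0.0553] turn [ 0.08 -0.05  0.26] at [ 0.4533 -0.0547  0.2052] [ 3.140e+00 -1.000e-03 -1.856e+00] t 13.85 grip 0.2968563907959079 0.0 F [ 2.  -0.1 -0.6]
```

View pics/c7.png

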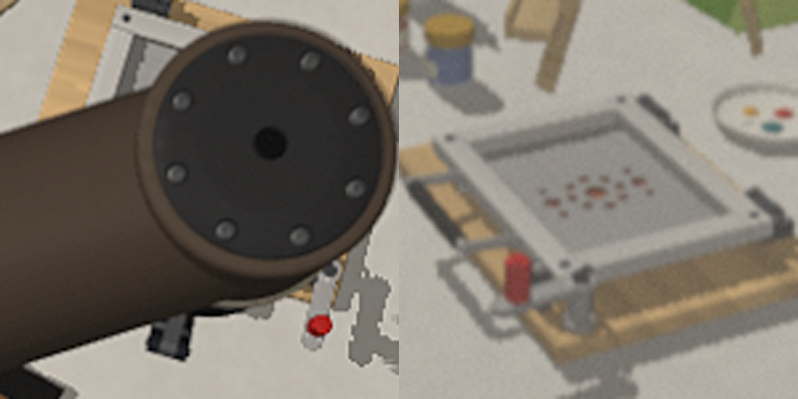

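The frame lies closed on its rests with the primed face visible through the stencil. The keeper is still open, with its knob at (319,325) in the left half. Now the keeper.

>>> move_arm --steps '[0,0,0.2,0.05,-0.001,0,0.4,0,0,0.2,0.1,-0.002,0,0.4,0,0,0.2,0.112,-0.0025,0.04,0.4,0,0,0.2,0.112,-0.0025,0.08,0.4,0,0,0.2,0.112,-0.0025,0.08,0.4]'

```text
time_s: 14.58
tool_pos: [0.4229, -0.1628, 0.122]
eef_rot: [3.136, -0.002, -1.861]
force: [0.1, -0.1, 1.6]
grip_width: 0.402
finger_force: 0.0
```

```bash
python3 - <<'E'
from h import *
from bench import manip
go([.424,-.163,.060],-.29-np.pi/2)
for n in("top","scene"):
    c=manip.read_camera(n);h=c["img"].astype(int);m=(h[...,0]>110)&(h[...,1]<70)&(h[...,2]<70)
    r=(slice(280,325),slice(380,430)) if n=="top" else (slice(285,330),slice(325,350));ys,xs=np.nonzero(m[r]);
    if len(xs): print(n,len(xs),xs.mean()+r[1].start,ys.mean()+r[0].start,xs.min()+r[1].start,xs.max()+r[1].start,ys.min()+r[0].start,ys.max()+r[0].start)
d=pickle.load(open("cam0.pkl","rb"))
for p in([.424,-.164,.081],[.424,-.164,.053]):print(proj(d["top"],[p]),proj(d["scene"],[p]))
E
```

```text
shift [-0.0002 -0.0015  0.0619] turn [ 0.29 -0.09  0.  ] at [ 0.4229 -0.1628  0.122 ] [ 3.136e+00 -2.000e-03 -1.861e+00] t 14.575 grip 0.4020828011745047 0.0 F [ 0.1 -0.1  1.6]
scene 83 336.855421686747 306.96385542168673 334 340 300 314
[[404.56956007 301.52684907]] [[335.90849819 299.25330691]]
[[402.30038637 302.39774521]] [[335.74196067 311.37980973]]
```

>>> move_arm --steps '[0,0,0,0,-0.001,0.03,0.4,0,0,0,0,-0.001,0.055,0.4,0,0,0,0,-0.001,0.063,0.4,0,0,0,0,-0.001,0.063,0.2,0,0,0,0,-0.001,0.063,0.1]'

```text
time_s: 15.3
tool_pos: [0.4249, -0.1626, 0.0616]
eef_rot: [3.14, -0.001, -1.86]
force: [-5.8, 1.5, 3.4]
grip_width: 0.156
finger_force: 58.5
```

>>> move_arm --steps '[0,0,0,0,0,0,0.05,0,0,0,0,0,0,0.05,0,0,0,0,0,0,0.05]'

```text
time_s: 15.68
tool_pos: [0.4249, -0.1626, 0.0616]
eef_rot: [3.14, -0.0, -1.86]
force: [-5.3, 1.6, 3.0]
grip_width: 0.162
finger_force: 58.5
```

>>> move_arm --steps '[0,0,0,-0.009,-0.0009,0,0.05,0,0,0,-0.0176,-0.0036,0,0.05,0,0,0,-0.0254,-0.0079,0,0.05,0,0,0,-0.0323,-0.0137,0,0.05,0,0,0,-0.0323,-0.0137,0,0.05]'

```text
time_s: 16.3
tool_pos: [0.4409, -0.1342, 0.0607]
eef_rot: [3.129, -0.001, -1.863]
force: [-25.6, 21.1, 26.3]
grip_width: 0.16
finger_force: 58.9
```

```bash
python3 - <<'E'
from h import *
from bench import manip
p=manip.state()["tool_pos"];e=np.array([np.cos(-.29),np.sin(-.29)]);n=np.array([-e[1],e[0]])
q=p[:2]-[.4249,-.1626];print(q@e,q@n,p,manip.state()["force"],manip.state()["eef_rot"])
E
```

```text
0.007226131615378672 0.03183403579497863 [ 0.44092741 -0.13416156  0.06070555] [-25.61128445  21.07439978  26.31511104] [ 3.12859296e+00 -1.48498089e-03 -1.86281038e+00]
```

>>> move_arm --steps '[0,0,0,0,0,0,0.3,0,0,0,0,0,0,0.35,0,0,0,0,0,0,0.35]'

```text
time_s: 16.68
tool_pos: [0.4489, -0.1356, 0.0614]
eef_rot: [-3.141, 0.0, -1.86]
force: [-1.7, 2.5, 2.1]
grip_width: 0.347
finger_force: 1.3
```

```bash
python3 - <<'E'
from h import *
from bench import manip
s=manip.state();p=s["tool_pos"];e=np.array([np.cos(-.29),np.sin(-.29)]);n=np.array([-e[1],e[0]])
q=p[:2]-[.4249,-.1626];print(q@e,q@n,p,s["force"],s["eef_rot"])
d={}
for nm in("top","scene"):
    c=manip.read_camera(nm);d[nm]=c;h=c["img"].astype(int);m=(h[...,0]>110)&(h[...,1]<70)&(h[...,2]<70)
    r=(slice(270,325),slice(370,430)) if nm=="top" else (slice(280,330),slice(325,370));ys,xs=np.nonzero(m[r])
    if len(xs): print(nm,len(xs),xs.mean()+r[1].start,ys.mean()+r[0].start,[xs.min()+r[1].start,xs.max()+r[1].start,ys.min()+r[0].start,ys.max()+r[0].start])
pickle.dump(d,open("cam2.pkl","wb"))
pv=np.array([.467,-.1757])
for k in(1.65,1.2,1.1,1,.9,.8,.7):
    x=np.r_[pv-.045*np.sin(k)*e+.045*np.cos(k)*n,.067];print(k,x.round(4),proj(d["scene"],[x]).round(1),proj(d["top"],[x]).round(1))
E
```

```text
0.01526507424341418 0.03276608983071025 [ 0.4488972  -0.13556718  0.06143019] [-1.6969597   2.52525056  2.09583354] [-3.14053285e+00  4.50570703e-04 -1.85956396e+00]
scene 75 334.37333333333333 298.61333333333334 [np.int64(332), np.int64(337), np.int64(292), np.int64(305)]
1.65 [ 0.423  -0.1663  0.067 ] [[336.3 306.1]] [[404.6 302.5]]
1.2 [ 0.4315 -0.1481  0.067 ] [[333.  300.5]] [[395.5 298.2]]
1.1 [ 0.4344 -0.1447  0.067 ] [[332.9 299.2]] [[393.7 296.8]]
1 [ 0.4377 -0.1416  0.067 ] [[333.1 298. ]] [[392.2 295.1]]
0.9 [ 0.4412 -0.1388  0.067 ] [[333.4 296.7]] [[390.8 293.4]]
0.8 [ 0.445  -0.1364  0.067 ] [[334.  295.5]] [[389.6 291.5]]
0.7 [ 0.4491 -0.1344  0.067 ] [[334.8 294.4]] [[388.5 289.5]]
```

Opening showed the keeper really is at about 0.95 rad, with the front finger touching the knob's front side. From here I'll push it along +x with the fingers caged loosely.

>>> move_arm --steps '[0,0,0,-0.005,-0.0076,0,0.35,0,0,0,-0.009,-0.017,0,0.35,0,0,0,-0.0125,-0.0277,0,0.35,0,0,0,-0.013,-0.031,0,0.35,0,0,0,-0.013,-0.031,0,0.35]'

```text
time_s: 17.4
tool_pos: [0.4825, -0.1323, 0.0606]
eef_rot: [-3.141, -0.0, -1.86]
force: [-0.1, 0.8, 0.2]
grip_width: 0.35
finger_force: 0.0
```

>>> move_arm --steps '[0,0,0,0,-0.003,0,0.35,0,0,0,0,-0.005,0,0.35,0,0,0,0,-0.005,0,0.35]'

```text
time_s: 17.77
tool_pos: [0.4868, -0.1336, 0.0606]
eef_rot: [-3.141, 0.0, -1.86]
force: [0.1, -0.5, -0.0]
grip_width: 0.351
finger_force: 0.0
```

```bash
cat > k.py <<'E'
from h import *
from bench import manip
s=manip.state();p=s["tool_pos"];e=np.array([np.cos(-.29),np.sin(-.29)]);n=np.array([-e[1],e[0]])
f=s["force"];print("F",f[:2]@e,f[:2]@n,f[2],p.round(4),s["finger_force"])
pv=np.array([.467,-.1757])
for nm in("top","scene"):
    c=manip.read_camera(nm);h=c["img"].astype(int);m=(h[...,0]>110)&(h[...,1]<70)&(h[...,2]<70)
    r=(slice(260,325),slice(370,430)) if nm=="top" else (slice(270,330),slice(325,390));ys,xs=np.nonzero(m[r])
    if len(xs): print(nm,len(xs),xs.mean()+r[1].start,ys.mean()+r[0].start,[xs.min()+r[1].start,xs.max()+r[1].start,ys.min()+r[0].start,ys.max()+r[0].start])
    for k in(.3,.2,.1,0):
        x=np.r_[pv-.045*np.sin(k)*e+.045*np.cos(k)*n,.067];print(k,proj(c,[x]).round(1)+([.6,.9] if nm=="scene" else [0,0]))
E
python3 k.py
```

```text
F 0.24960591739854415 -0.49277259134958357 -0.015567242066737465 [ 0.4868 -0.1336  0.0606] 0.0
0.3 [[386.6 280.8]]
0.2 [[386.6 278.6]]
0.1 [[386.9 276.4]]
0 [[387.4 274.2]]
scene 56 346.48214285714283 289.9642857142857 [np.int64(344), np.int64(349), np.int64(283), np.int64(296)]
0.3 [[340.5 291.4]]
0.2 [[342.1 290.6]]
0.1 [[343.9 289.9]]
0 [[345.8 289.4]]
```

>>> move_arm --steps '[0,0,0,0,-0.002,0,0.35,0,0,0,0,-0.004,0,0.35,0,0,0,0,-0.004,0,0.35]'

```text
time_s: 18.25
tool_pos: [0.4885, -0.1344, 0.0601]
eef_rot: [3.138, -0.001, -1.861]
force: [-5.9, 4.8, 5.5]
grip_width: 0.353
finger_force: 3.6
```

```bash
python3 k.py | grep -E "F|scene"
```

```text
F -7.015734079531983 2.949744137439602 5.468394363022604 [ 0.4885 -0.1344  0.0601] 3.5818295180797577
scene 53 347.1509433962264 289.9433962264151 [np.int64(344), np.int64(349), np.int64(283), np.int64(296)]
```

>>> move_arm --steps '[0,0,0,0,-0.002,0,0.35,0,0,0,0,-0.004,0,0.35,0,0,0,0,-0.004,0,0.35]'

```text
time_s: 18.73
tool_pos: [0.4889, -0.1349, 0.0594]
eef_rot: [3.132, -0.001, -1.862]
force: [-14.8, 11.3, 11.3]
grip_width: 0.354
finger_force: 9.0
```

```bash
python3 k.py | grep -E "F|scene"
```

```text
F -17.379737965696226 6.641455441113446 11.255926730658809 [ 0.4889 -0.1349  0.0594] 8.999370038509369
scene 53 347.33962264150944 289.8679245283019 [np.int64(345), np.int64(349), np.int64(283), np.int64(296)]
```

>>> move_arm --steps '[0,0,0,0,0.008,0,0.35,0,0,0,0,0.012,0,0.35,0,0,0,0,0.012,-0.03,0.35,0,0,0,0,0.012,-0.08,0.35,0,0,0,0,0.012,-0.12,0.35]'

```text
time_s: 19.45
tool_pos: [0.4835, -0.1325, 0.1826]
eef_rot: [-3.14, 0.0, -1.859]
force: [0.5, -0.3, -0.5]
grip_width: 0.349
finger_force: 0.0
```

>>> move_arm --steps '[0,0,0,0,0,-0.05,0.35,0,0,0,-0.05,0,-0.1,0.35,0,0,0,-0.1,0,-0.12,0.35,0,0,0,-0.15,0,-0.12,0.35,0,0,0,-0.2,0,-0.12,0.35]'

```text
time_s: 20.08
tool_pos: [0.5405, 0.0611, 0.3014]
eef_rot: [-3.14, 0.001, -1.86]
force: [1.4, -0.4, 0.5]
grip_width: 0.352
finger_force: 0.0
```

```bash
python3 k.py; python3 - <<'E'
from h import *
from bench import manip
c=manip.read_camera("top");s=manip.read_camera("scene")
a=cv2.resize(c["img"][170:320,285:435],None,fx=2.66,fy=2.66,interpolation=cv2.INTER_CUBIC)
b=cv2.resize(s["img"][235:335,310:410],None,fx=3.99,fy=3.99,interpolation=cv2.INTER_CUBIC)
cv2.imwrite("pics/c8.png",np.hstack([a,b[:a.shape[0]]])[...,::-1])
E
```

```text
F 1.4181328553591936 -0.030044944576349097 0.46954359574905014 [0.5405 0.0611 0.3014] 0.0
top 51 388.29411764705884 273.45098039215685 [np.int64(384), np.int64(392), np.int64(270), np.int64(277)]
0.3 [[386.6 280.8]]
0.2 [[386.6 278.6]]
0.1 [[386.9 276.4]]
0 [[387.4 274.2]]
scene 73 346.43835616438355 289.9178082191781 [np.int64(344), np.int64(349), np.int64(284), np.int64(296)]
0.3 [[340.5 291.4]]
0.2 [[342.1 290.6]]
0.1 [[343.9 289.9]]
0 [[345.8 289.4]]
```

View pics/c8.png

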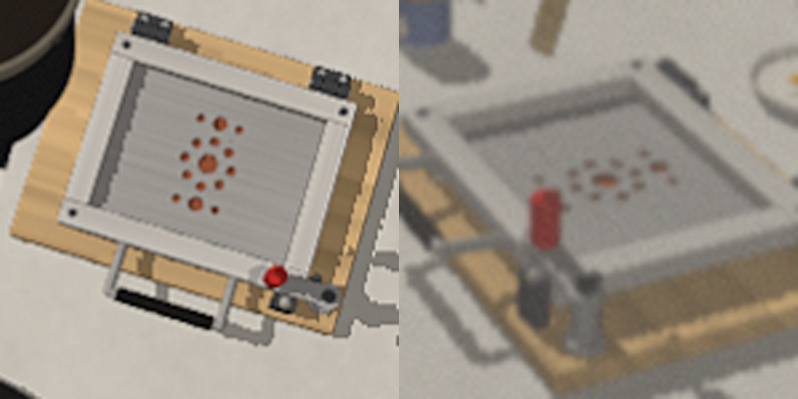

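In the top view the keeper lies over the front rail, knob at (276,276) and post at (330,296). It points along the rail with the ball catch behind it, the frame is down and the panel shows through the stencil. Handing in.

```bash
python3 -c "
from bench import manip
print(manip.finish_job())"
```

```text
the job is handed in; nothing more can be done
None
```

I handed the job in at about 20 s of the 70 s: the panel is in the nest primed side up, the frame came down gently onto its rests, and the keeper is against its stop behind the ball catch. These come from camera and force readings; no verdict was returned.

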